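# Take the hot tube block out of the dry bath with its T-key lifter

## Task

Take the lifter from its stand, pass its T-head down through the slot in the tube block until the lifter's disc rests on the block, turn it a quarter turn clockwise (seen from above) to lock it, lift the block out of the dry-bath heater and lower it on the lifter to stand flat in the middle of the cooling plate. Then unlock the lifter, draw it out of the block and put it back upright in its stand, its disc resting on the stand's rim. The block is hot: never touch it with the gripper, only with the lifter, and leave the tube rack, the burner and the reagent bottle where they stand.

Things in the scene. Friction and masses are not known exactly. Their poses are not given: they have to be found in the camera images.
- lifter: steel block lifter with a black bar handle, loose, 0.15 kg, 94 mm tall, at first upright in its stand, turned any way. Origin: middle of the underside of its T-head; z up along the shaft, x along the T-head. Half a turn about z makes no difference to its use
- lifter_head (a point): centre of the T-head, a bar 26 mm (x) by 8 mm (y) by 7 mm high at the foot of the lifter (3.5 mm above its origin); axes as the lifter. Above it an 8 mm shaft
- lifter_disc (a point): centre of the underside of the lifter's flat stop disc, 40 mm diameter, 4 mm thick (21.5 mm above the lifter's origin); above it a 10 mm shaft up to the handle
- lifter_handle (a point): centre of the handle bar (82 mm above the lifter's origin): 70 mm (x, parallel to the T-head) by 14 mm (y) by 24 mm high, flat-sided; gripped from above across its 14 mm
- block: hot aluminium tube block, loose, 0.3 to 0.6 kg, 76 mm (x) by 50 mm (y) by 50 mm high, two 13 mm tube holes near either end, the lifting slot in the middle of its top; at first it stands in the heater's well. Origin: centre of its underside, z up. To unlock: let it stand, lower the lifter until the disc rests on it, turn 90 degrees anticlockwise, draw up
- block_slot (a point): centre of the slot's mouth, 50 mm above the block's origin; slot 28 mm along x by 9.5 mm (no chamfer: feel for the way in) in a 10 mm thick lip. The recess below, floor 24 mm down, lets the head turn while the disc is within 1.5 mm of the block: clockwise only, 90 degrees to a stop a few degrees on. Raised 4.5 mm it seats in a 3 mm deep cross groove, cannot turn and carries the block
- heater: fixed dry-bath heater, white, 200 by 110 mm and 88 mm high, with a sloping control panel at its -x end. Origin: on the worktop under the middle of its well, z up. The well is 80 mm (x) by 54 mm (y), its floor 46 mm above the worktop, 42 mm deep; the block stands in it with 2 mm of play all round and 8 mm above the rim
- stand: fixed lifter stand: an upright steel tube on a round foot of 72 mm diameter. Origin: centre of its underside. The tube's bore is 33 mm wide, outside 41 mm, rim 45 mm above the worktop, inner floor at 6 mm; the T-head hangs inside and the lifter's disc rests on the rim
- stand_rim (a point): centre of the rim of the stand's tube, 45 mm above the worktop
- plate: fixed cooling plate: finned aluminium heat sink, 150 by 150 mm, 30 mm high with a flat top, fins along x. Origin: centre of its underside
- plate_top (a point): centre of the cooling plate's top, 30 mm above the worktop
- tube_rack: bystander: wooden test-tube rack 70 by 220 mm, 105 mm high, with glass tubes to 135 mm, loose. Origin: centre of its underside
- burner: bystander: blue cartridge gas burner, 97 mm diameter, 190 mm high, loose. Origin: centre of its underside
- reagent_bottle: bystander: brown glass bottle 70 mm diameter, 150 mm high, loose. Origin: centre of its underside
Mind the look-alikes: they are no part of the job. Leave any pink or red look-alike of the lifter alone.

How it is judged:
By the outcome, as a careful person would: the job done as asked, in the order asked, and still so for the second after the job is handed in, with the robot touching nothing.
It also fails if it takes over 72 s, if anything falls off the work surface, if the arm or the gripper's body presses on something with over 40 N, if the wrist force passes 120 N, or if a joint passes its speed limit or range.

## Robot

A 6-joint arm with a two-finger parallel gripper is mounted at the origin on the work surface. World frame = base frame: x ahead of the robot, y to its left, z up, the work surface at z = 0. Lengths are in m, angles in rad, forces in N, time in s.
With the tool pointing down it reaches from about 0.35 to 0.975 m from the base axis. Payload 4.9 kg.
Tool frame: the origin (TCP) lies midway between the tips of the shut fingers; the grasp point (between the pads) lies 19 mm behind it; z points along the fingers, y is the line along which they close (so a half turn about z gives the same grasp; the last joint's range is limited). The gripper opens to 85 mm and grips with 20 to 120 N. Pads are 22 mm wide; open, the fingers measure 114 mm over their backs; the gripper's body (76 mm by 85 mm) begins 54 mm behind the grasp point. The pads swing forward as they close: fully open they stand 13 mm farther back than shut.
Start: joints at [-1.321, 0.053, 1.613, -0, 1.476, -0.119], TCP at [0.225, -0.583, 0.231] pointing down, gripper open.
Joint ranges: [-3.01, 3.01], [-1.01, 2.22], [0.06, 2.58], [-1.02, 4.17], [0.09, 2.62], [-3.14, 3.14]. Speed limits (rad/s): [2.57, 2.57, 3.14, 3.14, 3.14, 3.14].

## Interface

Orientations are given as a unit quaternion [w, x, y, z].
In Python, from plant import state, grab_frame, job_done, cut_out, place_of gives the robot as it stands.
- The arm moves only by the tool jog_arm, never from a script. Its argument "motion" is text: rows parted by semicolons, each of 7 numbers parted by spaces: the opening in per cent of the stroke, from 0 (shut) to 100 (fully open), then the shift along the tool's x, y, z as a fraction of full scale, then the turn, a rotation vector about the tool's x, y, z as a fraction of full scale. A call has exactly 5 rows; each row is the pose to reach, as a shift and turn from the pose commanded when the call began, along the tool's axes at that moment; what a row does not reach only later rows make up. Full scale, the value 1, is 50 cm for a shift and 1.5 rad for a turn. A row lasts 1/8 s, in which the tool goes at most 62.5 mm and 10.7 degrees, less where a joint would pass 70% of its speed; a pose out of reach is approached as far as the arm can. A call with a number of a shift or a turn outside -1 to 1 is refused whole. A call with a gripper value outside its range is refused whole. The fingers move at their own pace and stop on an object; the grip force is fixed at half the most. Time passes only in rows, so rows that repeat a pose let the fingers close, or fill a call up. It gives the time, the measured TCP pose, the force, the opening and the grip force at its end, in the units of the state.
- state(): the state, without advancing time (a new reading comes with each control period).
- grab_frame(name): name is "scene" or "top" or "wrist"; returns a dict with "color" (400x640x3 uint8, red, green, blue), "range_z" (400x640 float32, m along the optical axis (not along the pixel's ray), 0 where there is no reading), "intrinsics" (3x3 intrinsics, pixels), "world_from_camera" (4x4, takes a point from camera to world coordinates). Camera axes: x right, y up, looking along -z (the intrinsics and any distortion apply to the point x, -y, -z); pixel columns grow to the right and rows downward; lengths in m; the calibration is good to about 2 mm. A picture is of the moment at which its call begins.
- job_done(): hands the job in; it is judged then, once.
Trained networks look in the newest picture that a camera, given by its name, has taken for a name from the list of things; names that differ only in an ending like _2 or _b are one class to them, and where a whole thing is asked for, a point or a joint stands for the part that bears it (a point fixed in the world has none). Each returns a list of dicts, best first, with "p" (0 to 1); they miss things now and then, are a little off and sometimes report something else, mostly with a low value. They report only what shows in the picture. A call takes as long as a camera call. They do not tell look-alikes from the thing itself.
- cut_out(camera, thing): "pixels" (400x640 bool, what is visible of it).
- place_of(camera, thing): "at" ([x, y, z] in m, in world coordinates, good to about 4 mm: a listed point, or the origin of a listed thing).
The state is a dict: "time": time; "joint_pos": joint angles; "joint_vel": joint speeds; "joint_efforts": joint torques, N m; "tool_pos": TCP position; "tool_rot": TCP orientation; "contact_force": force on the tool from outside, world axes, zero at the start; "ft_torque": the same for the moment, N m; "gripper_width": opening from 0.0 (shut) to 1.0 (fully open); "grasp_force": force on a finger pad.
Only numpy, scipy, OpenCV 4.12 (cv2) and the standard library are available. Lean on these libraries where they do the work, as an engineer would, in place of code of your own. Each camera call takes 0.05 s, during which the arm holds its last target. There are 200 camera calls.

## Working session

There is one attempt and no reset: what is moved stays moved. The work goes in short steps, Python scripts to look and compute and a tool call to move; the robot and the scene stay as the last step left them, time stands still between calls to the robot, and variables do not carry over. Pictures are saved under pics/ and viewed, at most 10 in all, crops included, and the job is handed in when it is done.

Besides the shell and the picture viewer there is one more tool, called after "Request:" as a command line: name --argument value ..., lists and objects as JSON in quotes. jog_arm: Moves the arm, as the interface text tells. Shift numbers are shares of 50 cm and turn numbers shares of 1.5 rad, none past 1 either way. Its arguments: {"type":"object","properties":{"motion":{"type":"string"}},"required":["motion"]}

```bash
ls; mkdir -p pics; python3 - <<'E'
from plant import *
import cv2,numpy as np
s=state();print({k:np.round(v,3).tolist() for k,v in s.items()})
fs=[]
for c in("scene","top"):
    f=grab_frame(c);fs.append(f["color"])
    cv2.imwrite(f"pics/{c}0.png",f["color"][:,:,::-1])
    for t in("lifter","lifter_handle","lifter_disc","block","block_slot","heater","stand","stand_rim","plate","plate_top","tube_rack","burner","reagent_bottle"):
        print(c,t,[(round(d["p"],2),np.round(d["at"],3).tolist()) for d in place_of(c,t)])
E
```

```text
pics
{'time': 0.0, 'joint_pos': [-1.321, 0.053, 1.614, -0.0, 1.476, -0.119], 'joint_vel': [0.001, -0.001, -0.0, -0.003, 0.001, 0.001], 'joint_efforts': [0.0, -39.368, -37.017, -0.0, 0.007, 0.0], 'tool_pos': [0.225, -0.582, 0.23], 'tool_rot': [-0.001, 0.983, 0.183, -0.0], 'contact_force': [0.217, -0.354, 0.154], 'ft_torque': [-0.014, 0.04, 0.002], 'grasp_force': 0.0, 'gripper_width': 1.003}
scene lifter [(0.81, [0.592, -0.006, 0.02]), (0.64, [0.452, -0.042, -0.001]), (0.58, [0.477, 0.076, -0.002]), (0.55, [0.561, -0.229, -0.002])]
scene lifter_handle [(0.97, [0.588, -0.008, 0.101]), (0.91, [0.476, 0.076, 0.077]), (0.6, [0.453, -0.045, 0.079])]
scene lifter_disc [(0.89, [0.474, 0.076, 0.018]), (0.72, [0.588, -0.006, 0.049])]
scene block [(0.53, [0.526, 0.292, 0.043])]
scene block_slot [(0.69, [0.526, 0.286, 0.097])]
scene heater [(0.92, [0.528, 0.292, -0.004])]
scene stand []
scene stand_rim [(0.96, [0.59, -0.013, 0.046])]
scene plate [(0.7, [0.562, -0.228, 0.002])]
scene plate_top [(0.89, [0.564, -0.231, 0.032])]
scene tube_rack [(0.72, [0.785, 0.023, -0.002]), (0.25, [0.766, -0.26, -
[... 342 characters left out ...]
 -0.04, 0.081]), (0.62, [0.786, 0.026, 0.001])]
top lifter_disc [(0.95, [0.59, -0.006, 0.046]), (0.81, [0.449, -0.044, 0.019]), (0.75, [0.474, 0.08, 0.022])]
top block [(0.98, [0.527, 0.292, 0.046])]
top block_slot [(0.92, [0.525, 0.291, 0.096]), (0.55, [0.588, -0.005, 0.044])]
top heater [(0.78, [0.524, 0.291, 0.002])]
top stand [(0.57, [0.593, -0.005, -0.002])]
top stand_rim [(0.79, [0.589, -0.004, 0.045])]
top plate [(0.61, [0.567, -0.229, 0.0])]
top plate_top [(0.58, [0.565, -0.23, 0.027])]
top tube_rack [(0.66, [0.788, 0.027, 0.001]), (0.62, [0.59, -0.006, 0.026])]
top burner [(0.67, [0.755, 0.27, 0.002])]
top reagent_bottle [(0.67, [0.76, -0.26, -0.0]), (0.31, [0.589, -0.005, -0.003])]
```

View pics/top0.png

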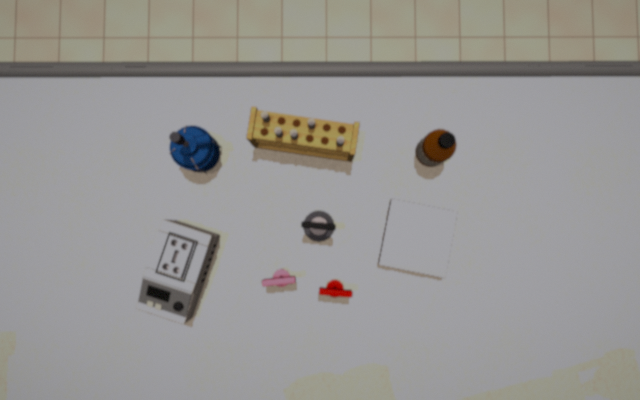

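View pics/scene0.png

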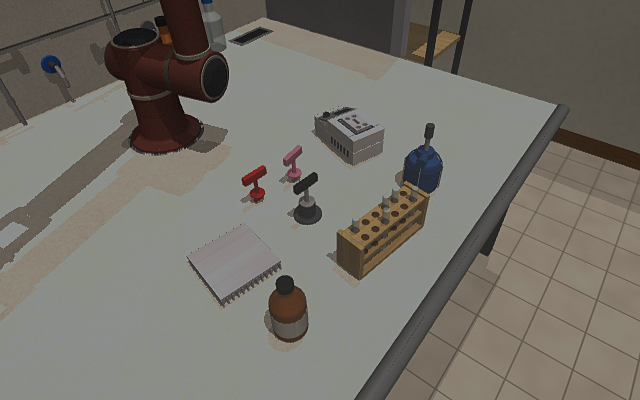

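The top view shows the black lifter in its stand at (319,225), with the pink look-alike at (279,279) and the red one at (335,290). The block is in the heater at (177,256) with the control panel below left, and the plate is at (418,238). The scene view agrees. Next I need the yaw angles.

```bash
cat > h.py <<'E'
from plant import *
import cv2,numpy as np
def pts(f):
    K=f["intrinsics"];z=f["range_z"];v,u=np.mgrid[:400,:640]
    p=np.stack([(u-K[0,2])/K[0,0]*z,-(v-K[1,2])/K[1,1]*z,-z],-1)
    T=f["world_from_camera"];w=p@T[:3,:3].T+T[:3,3];w[z==0]=np.nan;return w
def rect(w,c,r,z0,z1,tag=""):
    m=(np.hypot(w[...,0]-c[0],w[...,1]-c[1])<r)&(w[...,2]>z0)&(w[...,2]<z1)
    q=w[m]
    if len(q)<6: print(tag,"few",len(q));return m
    (cx,cy),(a,b),t=cv2.minAreaRect((q[:,:2]*1000).astype(np.float32))
    if b>a:a,b,t=b,a,t+90
    print(tag,len(q),"c",round(cx,1),round(cy,1),"size",round(a,1),round(b,1),"yaw long",round(t%180,1),"z",np.round(np.median(q[:,2]),4));return m
def pose():
    s=state();w,x,y,z=s["tool_rot"]
    print("t",round(s["time"],2),"tcp",np.round(np.array(s["tool_pos"])*1000,1),"xyaw",round(np.degrees(np.arctan2(2*(x*y+w*z),1-2*(y*y+z*z))),2),"zaxis",np.round([2*(x*z+w*y),2*(y*z-w*x),1-2*(x*x+y*y)],4),"F",np.round(s["contact_force"],1),"M",np.round(s["ft_torque"],2),"g",round(s["gripper_width"],3),round(s["grasp_force"],1),"j",np.round(s["joint_pos"],2));return s
E
python3 - <<'E'
from h import *
pose()
for c in("top","scene"):
    f=grab_frame(c);w=pts(f)
    rect(w,(.589,-.006),.06,.1,.13,c+" handle")
    rect(w,(.589,-.006),.05,.03,.055,c+" rim/disc")
    rect(w,(.526,.291),.055,.0925,.105,c+" block")
    rect(w,(.526,.291),.13,.08,.105,c+" heater")
    rect(w,(.565,-.23),.13,.02,.045,c+" plate")
E
```

```text
t 1.4 tcp [ 225.3 -583.   231.3] xyaw 21.13 zaxis [ 0.e+00 -1.e-04 -1.e+00] F [0.3 0.3 0.9] M [0.04 0.02 0.01] g 1.002 0.0 j [-1.32  0.05  1.61  0.    1.48 -0.12]
top handle 236 c 590.0 -7.7 size 70.0 13.8 yaw long 84.8 z 0.1164
top rim/disc 144 c 590.6 -7.2 size 39.5 35.1 yaw long 180.0 z 0.0484
top block 698 c 525.8 285.8 size 76.9 57.5 yaw long 161.7 z 0.0954
top heater 3624 c 506.6 294.9 size 171.3 111.0 yaw long 161.5 z 0.0877
top plate 4566 c 562.9 -228.9 size 150.8 150.2 yaw long 78.4 z 0.0293
scene handle 241 c 590.8 -8.1 size 71.2 15.7 yaw long 83.1 z 0.114
scene rim/disc 209 c 590.4 -9.4 size 39.6 37.4 yaw long 129.4 z 0.0473
scene block 256 c 526.2 288.2 size 80.6 52.2 yaw long 161.3 z 0.0953
scene heater 1179 c 507.2 293.8 size 174.5 115.4 yaw long 161.8 z 0.0878
scene plate 3879 c 562.8 -229.3 size 152.9 150.2 yaw long 168.5 z 0.0293
```

Request:
jog_arm --motion "100 0.1 -0.074 0 0 0 -0.07; 100 0.2 -0.148 0 0 0 -0.14; 100 0.3 -0.222 0 0 0 -0.21; 100 0.4 -0.296 0 0 0 -0.28; 100 0.5 -0.37 0 0 0 -0.35"

```text
time: 2.12
tool_pos: [0.3926, -0.3186, 0.2316]
tool_rot: [0.0, 0.901, 0.434, 0.0]
contact_force: [0.7, -1.3, 0.7]
gripper_width: 1.0
grasp_force: 0.0
```

```bash
cat >> h.py <<'E'
def go(x,y,z,yaw=None):
    s=pose();q=s["tool_rot"];p=np.array(s["tool_pos"])
    from scipy.spatial.transform import Rotation as R
    A=R.from_quat([q[1],q[2],q[3],q[0]])
    a=np.radians(yaw) if yaw is not None else None
    d=A.inv().apply(np.array([x,y,z])/1000-p)
    t=np.zeros(3)
    if a is not None:
        B=R.from_matrix(np.array([[np.cos(a),np.sin(a),0],[np.sin(a),-np.cos(a),0],[0,0,-1]]))
        t=(A.inv()*B).as_rotvec()
    print("shift",np.round(d/.5,4),"turn",np.round(t/1.5,4))
E
python3 - <<'E'
from h import *
go(590,-8,190,84.5)
E
```

```text
t 2.12 tcp [ 392.6 -318.6  231.6] xyaw 51.38 zaxis [ 8.e-04 -6.e-04 -1.e+00] F [ 0.7 -1.3  0.7] M [ 0.03 -0.05 -0.01] g 1.0 0.0 j [-0.83 -0.24  1.89  0.    1.49 -0.16]
shift [ 0.7317 -0.0792  0.0831] turn [ 6.000e-04  2.000e-04 -3.853e-01]
```

Request:
jog_arm --motion "100 0.11 -0.012 0 0 0 -0.07; 100 0.22 -0.024 0 0 0 -0.14; 80 0.33 -0.036 0 0 0 -0.21; 80 0.44 -0.048 0 0 0 -0.28; 80 0.55 -0.06 0 0 0 -0.35"

```text
time: 2.75
tool_pos: [0.5415, -0.0854, 0.2316]
tool_rot: [0.0, 0.758, 0.653, 0.0]
contact_force: [0.8, -0.0, -0.7]
gripper_width: 0.803
grasp_force: 0.0
```

```bash
python3 - <<'E'
from h import *
go(590,-8,180,84.5)
E
```

```text
t 2.75 tcp [541.5 -85.4 231.6] xyaw 81.5 zaxis [ 8.e-04 -4.e-04 -1.e+00] F [ 0.8 -0.  -0.7] M [ 0.01  0.01 -0.01] g 0.803 0.0 j [-0.29 -0.13  1.79 -0.    1.48 -0.14]
shift [0.1675 0.0729 0.1033] turn [ 0.0006  0.0002 -0.0349]
```

Request:
jog_arm --motion "80 0.06 0.026 0 0 0 -0.012; 70 0.12 0.052 0.02 0 0 -0.024; 70 0.168 0.073 0.06 0 0 -0.035; 70 0.168 0.073 0.1 0 0 -0.035; 70 0.168 0.073 0.1 0 0 -0.035"

```text
time: 3.38
tool_pos: [0.5877, -0.0099, 0.1786]
tool_rot: [-0.002, 0.741, 0.671, -0.002]
contact_force: [-0.5, 0.4, -0.2]
gripper_width: 0.703
grasp_force: 0.0
```

```bash
python3 - <<'E'
from h import *
f=grab_frame("wrist");cv2.imwrite("pics/w1.png",f["color"][:,:,::-1]);w=pts(f)
rect(w,(.590,-.008),.05,.105,.13,"handle");rect(w,(.59,-.008),.05,.03,.055,"rim")
for t in("lifter_handle","stand_rim","lifter_disc"): print(t,[(round(d["p"],2),np.round(d["at"],4).tolist()) for d in place_of("wrist",t)])
go(590,-8,87,84.5)
E
```

```text
handle 1575 c 588.5 -6.3 size 69.2 13.8 yaw long 84.7 z 0.1165
rim 582 c 588.7 -5.7 size 39.4 34.5 yaw long 175.1 z 0.0482
lifter_handle [(0.98, [0.4751, 0.0772, 0.0819]), (0.82, [0.5897, -0.0061, 0.106]), (0.62, [0.4513, -0.0448, 0.0825])]
stand_rim []
lifter_disc [(0.95, [0.5919, -0.0094, 0.046]), (0.88, [0.4717, 0.0754, 0.0188]), (0.78, [0.4545, -0.0416, 0.0232])]
t 3.58 tcp [589.8 -10.5 182.5] xyaw 84.23 zaxis [ 1.9e-03 -4.0e-04 -1.0e+00] F [-0.3 -0.  -0.4] M [ 0.03  0.   -0.01] g 0.699 0.0 j [-0.14  0.    1.75 -0.    1.39 -0.04]
shift [ 0.0051 -0.0005  0.1911] turn [ 0.0013  0.0001 -0.0032]
```

View pics/w1.png

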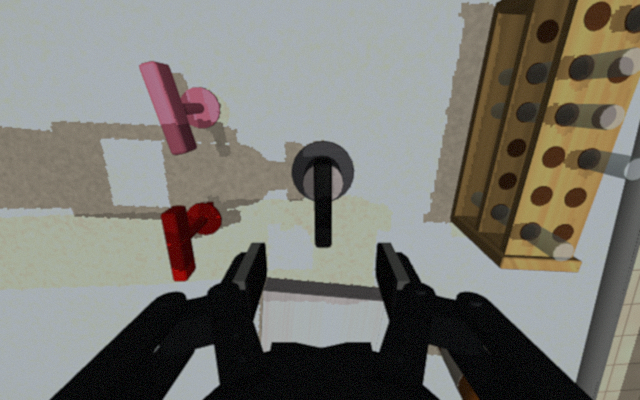

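The wrist view shows the black handle centred between the open fingers at about (323,205). The look-alikes and the rack are clear of it. I'll descend and grip.

Request:
jog_arm --motion "70 0.007 0 0.06 0.001 0 -0.003; 70 0.007 0 0.12 0.001 0 -0.003; 70 0.007 0 0.17 0.001 0 -0.003; 70 0.007 0 0.192 0.001 0 -0.003; 70 0.007 0 0.192 0.001 0 -0.003"

```text
time: 4.2
tool_pos: [0.5898, -0.0065, 0.0854]
tool_rot: [-0.001, 0.74, 0.673, -0.001]
contact_force: [-0.2, -0.2, -0.3]
gripper_width: 0.699
grasp_force: 0.0
```

Request:
jog_arm --motion "0 0 0 0 0 0 0; 0 0 0 0 0 0 0; 0 0 0 0 0 0 0; 0 0 0 0 0 0 0; 0 0 0 0 0 0 0"

```text
time: 4.82
tool_pos: [0.5905, -0.0062, 0.0863]
tool_rot: [0.0, 0.74, 0.673, -0.0]
contact_force: [-0.9, -0.4, 5.4]
gripper_width: 0.154
grasp_force: 60.8
```

```bash
python3 - <<'E'
from h import *
go(590,-8,86.5,84.5)
E
```

```text
t 4.83 tcp [590.5  -6.2  86.3] xyaw 84.56 zaxis [ 0.e+00 -1.e-04 -1.e+00] F [-0.9 -0.4  5.4] M [-0.01  0.08 -0.04] g 0.154 60.8 j [-0.14  0.1   1.81 -0.    1.23 -0.04]
shift [-0.0037 -0.0006 -0.0003] turn [0.     0.     0.0007]
```

Request:
jog_arm --motion "0 0 0 -0.04 0 0 0; 0 0 0 -0.1 0 0 0; 0 0 0 -0.18 0 0 0; 0 0 0 -0.24 0 0 0; 0 0 0 -0.24 0 0 0"

```text
time: 5.45
tool_pos: [0.5917, -0.0064, 0.2091]
tool_rot: [0.002, 0.74, 0.673, 0.002]
contact_force: [0.7, 0.3, -1.9]
gripper_width: 0.151
grasp_force: 60.1
```

Request:
jog_arm --motion "0 0.06 -0.02 0 0 0 -0.09; 0 0.12 -0.04 0 0 0 -0.18; 0 0.18 -0.06 0 0 0 -0.27; 0 0.24 -0.08 0 0 0 -0.36; 0 0.3 -0.1 0 0 0 -0.45"

```text
time: 6.08
tool_pos: [0.5529, 0.1487, 0.2029]
tool_rot: [-0.002, 0.473, 0.881, -0.001]
contact_force: [0.4, -0.1, -2.7]
gripper_width: 0.154
grasp_force: 60.0
```

```bash
python3 - <<'E'
from h import *
go(526,287,206,161.5)
E
```

```text
t 6.08 tcp [552.9 148.7 202.9] xyaw 123.48 zaxis [-5.2e-03 -3.0e-04 -1.0e+00] F [ 0.4 -0.1 -2.7] M [-0.01 -0.06 -0.01] g 0.154 60.0 j [ 0.13 -0.05  1.76  0.    1.43 -0.45]
shift [ 0.2604  0.1077 -0.006 ] turn [-0.0023 -0.0027 -0.4424]
```

Request:
jog_arm --motion "0 0.04 0.045 -0.002 -0.001 -0.001 -0.09; 0 0.08 0.09 -0.004 -0.002 -0.002 -0.18; 0 0.13 0.14 -0.006 -0.002 -0.003 -0.27; 0 0.166 0.181 -0.006 -0.002 -0.003 -0.36; 0 0.166 0.181 -0.006 -0.002 -0.003 -0.442"

```text
time: 6.7
tool_pos: [0.5836, 0.2683, 0.2055]
tool_rot: [0.0, 0.16, 0.987, -0.001]
contact_force: [-0.0, 0.2, -1.5]
gripper_width: 0.156
grasp_force: 60.0
```

```bash
python3 - <<'E'
from h import *
f=grab_frame("wrist");f=grab_frame("wrist");cv2.imwrite("pics/w2.png",f["color"][:,:,::-1]);w=pts(f);np.savez("w2.npz",w=w,**f)
rect(w,(.526,.287),.05,.0925,.105,"block")
for t in("block","block_slot","lifter_disc","lifter_head","lifter_handle"): print(t,[(round(d["p"],2),np.round(d["at"],4).tolist()) for d in place_of("wrist",t)])
go(526,287,206,161.5)
E
```

```text
block 4114 c 525.9 290.0 size 76.4 50.1 yaw long 161.1 z 0.0953
block [(0.59, [0.5242, 0.2891, 0.0505])]
block_slot [(0.95, [0.5297, 0.2911, 0.0995])]
lifter_disc [(0.95, [0.4735, 0.0732, 0.0209]), (0.79, [0.4501, -0.0445, 0.0215])]
lifter_head [(0.86, [0.4729, 0.0734, 0.0015]), (0.77, [0.4508, -0.0402, 0.0056]), (0.59, [0.5862, 0.2646, 0.1489])]
lifter_handle [(0.96, [0.5866, 0.2687, 0.2246]), (0.62, [0.4737, 0.0768, 0.0816])]
t 7.05 tcp [584.4 266.5 207.8] xyaw 161.13 zaxis [ 2.9e-03 -5.0e-04 -1.0e+00] F [ 0.4  0.3 -1.3] M [0.01 0.01 0.01] g 0.156 60.0 j [ 0.31  0.11  1.6  -0.    1.44 -0.93]
shift [0.1239 0.001  0.0032] turn [ 0.0003  0.002  -0.0043]
```

View pics/w2.png

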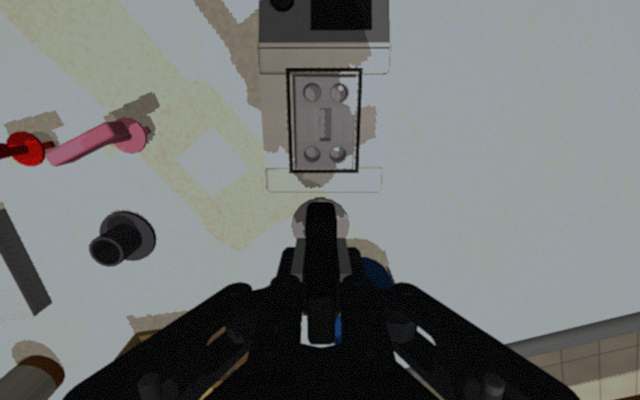

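The wrist view shows the slot at about (325,125) in the block's top and the held lifter's handle and disc at about (321,215). The stand is at (123,238). I'll measure the slot relative to the held lifter.

```bash
python3 - <<'E'
from h import *
d=np.load("w2.npz");w=d["w"];col=d["color"]
m=rect(w,(.584,.267),.05,.225,.26,"handle top");rect(w,(.584,.267),.05,.160,.175,"disc")
# disc circle fit from visible outline
md=(np.hypot(w[...,0]-.584,w[...,1]-.267)<.05)&(w[...,2]>.160)&(w[...,2]<.178)
(c,r)=cv2.minEnclosingCircle((w[md][:,:2]*1000).astype(np.float32));print("disc circ",c,r,np.median(w[md][:,2]))
# slot: project pixel rays on plane z=.096, dark or deep pixels
K=d["intrinsics"];T=d["world_from_camera"];v,u=np.mgrid[:400,:640]
ray=np.stack([(u-K[0,2])/K[0,0],-(v-K[1,2])/K[1,1],-np.ones(u.shape)],-1)@T[:3,:3].T
P=T[:3,3]+ray*((.0955-T[2,3])/ray[...,2])[...,None]
a=np.radians(161.3);X=np.array([np.cos(a),np.sin(a)]);Y=np.array([-np.sin(a),np.cos(a)])
rel=P[...,:2]-np.array([.526,.29]);lx=rel@X*1000;ly=rel@Y*1000
top=(abs(lx)<37)&(abs(ly)<24)
g=cv2.cvtColor(col,cv2.COLOR_RGB2GRAY)
reg=(abs(lx)<18)&(abs(ly)<9)
th=np.median(g[top])-15
for nm,k in(("deep",reg&(w[...,2]<.091)),("dark",reg&(g<th))):
    q=np.stack([lx[k],ly[k]],1).astype(np.float32);print(nm,len(q),cv2.minAreaRect(q),q.mean(0),q.min(0),q.max(0))
ys,xs=np.where(reg);print(th,np.median(g[top]));print(g[ys.min():ys.max()+1,xs.min():xs.max()+1][::2])
print("px mm",np.ptp(lx[125]),T[:3,3])
E
```

```text
handle top 9606 c 581.4 268.4 size 80.4 65.4 yaw long 106.9 z 0.24
disc 834 c 578.6 268.2 size 39.4 28.8 yaw long 72.9 z 0.1674
disc circ (583.3428344726562, 266.857666015625) 19.80872917175293 0.16736069472312437
deep 345 ((0.40088844299316406, -0.08967351913452148), (8.971187591552734, 27.038829803466797), 88.43633270263672) [ 0.85168606 -0.07597749] [-12.991091   -4.6070733] [13.807556   4.7631645]
dark 228 ((-0.02320575714111328, 0.04166698455810547), (27.60635757446289, 9.606314659118652), 0.36963438987731934) [-0.64126766 -1.9221852 ] [-13.851463  -4.844852] [13.807556   4.7668386]
91.0 106.0
[[105 106 106 103 105 106 108 104 105 104 105 108 105 101 105 103 106 105
  105 105 107]
 [104 105 107 105 105 108 107 106 107 105 107 102 110 109 109 105 106 107
  109 105 105]
 [108 107 108 107 110 103 103 103 103 100  99 102 103  99  98 102 102 109
  111 112 111]
 [114 114 110 108 104  94  90  94  90  84  83  75  79  84  80  73  99 108
  109 113 116]
 [114 111 109 108 108 109 112 117 111  95  85  81  81  83  84  83  99 106
  113 112 113]
 [113 109 111 107 109 110 109 109 113 107  95  82
[... 824 characters left out ...]
5
  112 111 112]
 [109 109 108 106 108 107 109 109 107  95  85  79  82  83  77  82  97 106
  107 110 109]
 [110 110 107 108 109 107 106 109 106 102  90  85  78  83  79  84  96 108
  110 109 111]
 [111 110 110 109 104 100  98 100  97  82  75  75  77  73  77  85  99 106
  105 107 109]
 [108 108 109 102  90  66  52  53  56  51  61  59  54  53  57  83  98 106
  107 110 111]
 [107 103 104 107  99  90  89  88  89  86  86  89  85  88  90  96 104 103
  108 105 108]
 [102 101 101 102 101 105 101 107 104 107 106 103 103 103 100 105 103 102
  102 102 103]
 [100 101 102 102 103 104 101 100 107 104 109 102 108 104 103 104 108 102
   99 106 103]]
px mm 3.4928228139596236 [0.50577396 0.29367908 0.34733042]
```

Request:
jog_arm --motion "0 0.04 0.002 0 0 0.002 -0.002; 0 0.09 0.004 0.01 0 0.002 -0.002; 0 0.124 0.0066 0.04 0 0.002 -0.002; 0 0.124 0.0066 0.08 0 0.002 -0.002; 0 0.124 0.0066 0.08 0 0.002 -0.002"

```text
time: 7.68
tool_pos: [0.5257, 0.2893, 0.1654]
tool_rot: [-0.001, 0.162, 0.987, -0.001]
contact_force: [0.3, 0.5, -2.5]
gripper_width: 0.156
grasp_force: 60.0
```

```bash
python3 - <<'E'
from h import *
f=grab_frame("top");f=grab_frame("wrist");cv2.imwrite("pics/w3.png",cv2.resize(f["color"][80:300,200:440,::-1],None,fx=2.5,fy=2.5));w=pts(f)
rect(w,(.526,.29),.05,.0925,.099,"block")
md=(np.hypot(w[...,0]-.526,w[...,1]-.29)<.04)&(w[...,2]>.118)&(w[...,2]<.140)
q=w[md];print(len(q),cv2.minEnclosingCircle((q[:,:2]*1000).astype(np.float32)),np.median(q[:,2]))
go(527.1,289.6,162,161.3)
E
```

```text
block 2555 c 524.6 290.5 size 74.1 50.2 yaw long 161.1 z 0.0953
834 ((526.8088989257812, 288.8392333984375), 19.876283645629883) 0.12874025704097836
t 7.78 tcp [527.5 289.7 167.9] xyaw 161.36 zaxis [ 6.e-04  5.e-04 -1.e+00] F [ 0.7 -0.3 -0.7] M [-0.    0.01  0.02] g 0.154 60.0 j [ 0.38  0.04  1.73  0.    1.37 -0.87]
shift [ 0.0006 -0.0005  0.0118] turn [0.0004 0.0003 0.0007]
```

View pics/w3.png

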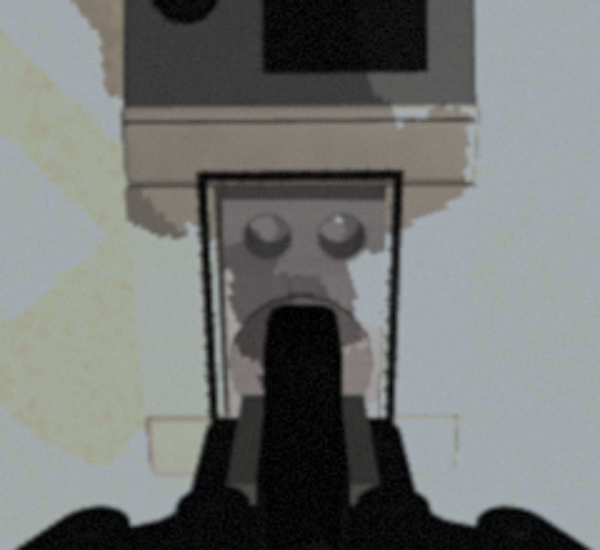

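The block's top and the disc's front edge are visible, at roughly (300,300) in the crop. The lifter has to shift about 1.2 mm in tool x and 0.6 mm in tool y. I'll apply that and lower until contact.

Request:
jog_arm --motion "0 0.0022 0.0012 0 0 0 0; 0 0.0022 0.0012 0.006 0 0 0; 0 0.0022 0.0012 0.012 0 0 0; 0 0.0022 0.0012 0.018 0 0 0; 0 0.0022 0.0012 0.021 0 0 0"

```text
time: 8.4
tool_pos: [0.5262, 0.2908, 0.1572]
tool_rot: [0.0, 0.162, 0.987, 0.0]
contact_force: [0.1, -0.0, -2.2]
gripper_width: 0.154
grasp_force: 60.0
```

```bash
python3 - <<'E'
from h import *
pose()
E
```

```text
t 8.4 tcp [526.2 290.8 157.2] xyaw 161.39 zaxis [ 4.e-04  5.e-04 -1.e+00] F [ 0.1 -0.  -2.2] M [ 0.02 -0.05 -0.04] g 0.154 60.0 j [ 0.38  0.05  1.74  0.    1.35 -0.86]
```

Request:
jog_arm --motion "0 0 0 0.001 0 0 0; 0 0 0 0.002 0 0 0; 0 0 0 0.004 0 0 0; 0 0 0 0.006 0 0 0; 0 0 0 0.006 0 0 0"

```text
time: 9.02
tool_pos: [0.5263, 0.2909, 0.1545]
tool_rot: [0.0, 0.162, 0.987, 0.0]
contact_force: [0.2, 0.4, -1.8]
gripper_width: 0.154
grasp_force: 60.0
```

```bash
python3 - <<'E'
from h import *
pose()
E
```

```text
t 9.03 tcp [526.3 290.9 154.5] xyaw 161.39 zaxis [ 8.e-04  7.e-04 -1.e+00] F [ 0.2  0.4 -1.8] M [-0.02 -0.    0.03] g 0.154 60.0 j [ 0.38  0.06  1.74  0.    1.34 -0.86]
```

No contact, so the head is in the slot. I'll carry on down.

Request:
jog_arm --motion "0 0 0 0.006 0 0 0; 0 0 0 0.012 0 0 0; 0 0 0 0.018 0 0 0; 0 0 0 0.024 0 0 0; 0 0 0 0.028 0 0 0"

```text
time: 9.65
tool_pos: [0.5263, 0.2909, 0.1403]
tool_rot: [0.0, 0.162, 0.987, 0.0]
contact_force: [-0.8, 0.1, -1.3]
gripper_width: 0.158
grasp_force: 60.0
```

```bash
python3 - <<'E'
from h import *
pose()
E
```

```text
t 9.65 tcp [526.3 290.9 140.3] xyaw 161.39 zaxis [ 7.e-04  6.e-04 -1.e+00] F [-0.8  0.1 -1.3] M [-0.02 -0.04  0.02] g 0.158 60.0 j [ 0.38  0.07  1.75  0.    1.32 -0.86]
```

Going down to disc contact in small steps.

Request:
jog_arm --motion "0 0 0 0.002 0 0 0; 0 0 0 0.004 0 0 0; 0 0 0 0.005 0 0 0; 0 0 0 0.006 0 0 0; 0 0 0 0.006 0 0 0"

```text
time: 10.28
tool_pos: [0.5264, 0.291, 0.1376]
tool_rot: [0.0, 0.162, 0.987, 0.0]
contact_force: [-0.6, -0.3, -1.4]
gripper_width: 0.155
grasp_force: 60.0
```

```bash
python3 - <<'E'
from h import *
pose()
E
```

```text
t 10.28 tcp [526.4 291.  137.6] xyaw 161.39 zaxis [ 9.e-04  7.e-04 -1.e+00] F [-0.6 -0.3 -1.4] M [ 0.   -0.02 -0.01] g 0.155 60.0 j [ 0.38  0.07  1.75  0.    1.32 -0.86]
```

Request:
jog_arm --motion "0 0 0 0.001 0 0 0; 0 0 0 0.002 0 0 0; 0 0 0 0.003 0 0 0; 0 0 0 0.003 0 0 0; 0 0 0 0.003 0 0 0"

```text
time: 10.9
tool_pos: [0.5266, 0.291, 0.1374]
tool_rot: [0.001, 0.162, 0.987, 0.001]
contact_force: [-3.4, -1.7, 5.0]
gripper_width: 0.151
grasp_force: 60.9
```

```bash
python3 - <<'E'
from h import *
pose()
E
```

```text
t 10.9 tcp [526.6 291.  137.4] xyaw 161.39 zaxis [ 1.4e-03  8.0e-04 -1.0e+00] F [-3.4 -1.7  5. ] M [-0.23  0.56  0.02] g 0.151 60.9 j [ 0.38  0.07  1.75  0.    1.31 -0.87]
```

The disc is resting at the expected height (137.4). Now the quarter turn clockwise.

Request:
jog_arm --motion "0 0 0 -0.0005 0 0 0.1; 0 0 0 -0.0005 0 0 0.2; 0 0 0 -0.0005 0 0 0.3; 0 0 0 -0.0005 0 0 0.4; 0 0 0 -0.0005 0 0 0.5"

```text
time: 11.52
tool_pos: [0.5266, 0.2917, 0.1374]
tool_rot: [0.0, 0.514, 0.858, 0.002]
contact_force: [-2.8, 0.9, 3.2]
gripper_width: 0.153
grasp_force: 60.7
```

```bash
python3 - <<'E'
from h import *
pose()
E
```

```text
t 11.53 tcp [526.6 291.7 137.4] xyaw 118.15 zaxis [ 0.0019  0.0023 -1.    ] F [-2.8  0.9  3.2] M [0.13 0.29 0.02] g 0.153 60.7 j [ 0.38  0.07  1.75  0.    1.31 -0.11]
```

Request:
jog_arm --motion "0 0 0 0 0 0 0.12; 0 0 0 0 0 0 0.24; 0 0 0 0 0 0 0.36; 0 0 0 0 0 0 0.48; 0 0 0 0 0 0 0.547"

```text
time: 12.15
tool_pos: [0.5272, 0.2914, 0.1374]
tool_rot: [0.0, 0.813, 0.582, 0.002]
contact_force: [0.5, 0.1, 2.1]
gripper_width: 0.157
grasp_force: 60.6
```

Request:
jog_arm --motion "0 0 0 0 0 0 0; 0 0 0 0 0 0 0; 0 0 0 0 0 0 0; 0 0 0 0 0 0 0; 0 0 0 0 0 0 0"

```text
time: 12.78
tool_pos: [0.5271, 0.2913, 0.1374]
tool_rot: [0.0, 0.812, 0.584, 0.002]
contact_force: [1.0, 0.7, 5.5]
gripper_width: 0.148
grasp_force: 61.0
```

```bash
python3 - <<'E'
from h import *
pose()
E
```

```text
t 12.78 tcp [527.1 291.3 137.4] xyaw 71.45 zaxis [ 0.003   0.0016 -1.    ] F [1.  0.7 5.5] M [ 0.12 -0.21  0.01] g 0.148 61.0 j [0.38 0.07 1.75 0.   1.31 0.7 ]
```

Request:
jog_arm --motion "0 0 0 -0.003 0 0 0; 0 0 0 -0.006 0 0 0; 0 0 0 -0.009 0 0 0; 0 0 0 -0.013 0 0 0; 0 0 0 -0.017 0 0 0"

```text
time: 13.4
tool_pos: [0.5252, 0.2905, 0.1432]
tool_rot: [-0.0, 0.812, 0.584, -0.001]
contact_force: [-0.4, -1.0, -7.4]
gripper_width: 0.152
grasp_force: 59.1
```

```bash
python3 - <<'E'
from h import *
pose()
E
```

```text
t 13.4 tcp [525.2 290.5 143.2] xyaw 71.41 zaxis [-2.2e-03 -5.0e-04 -1.0e+00] F [-0.4 -1.  -7.4] M [-0.01 -0.01 -0.02] g 0.152 59.1 j [0.38 0.07 1.75 0.   1.33 0.71]
```

The wrist now carries about 6 N, so the head is seated in the groove and holding the block. I'll lift it straight up.

Request:
jog_arm --motion "0 0 0 -0.01 0 0 0; 0 0 0 -0.025 0 0 0; 0 0 0 -0.045 0 0 0; 0 0 0 -0.07 0 0 0; 0 0 0 -0.095 0 0 0"

```text
time: 14.02
tool_pos: [0.5266, 0.291, 0.1938]
tool_rot: [0.0, 0.812, 0.584, 0.001]
contact_force: [-0.2, 0.1, -6.9]
gripper_width: 0.148
grasp_force: 59.1
```

Request:
jog_arm --motion "0 0 0 -0.025 0 0 0; 0 0 0 -0.05 0 0 0; 0 0 0 -0.075 0 0 0; 0 0 0 -0.09 0 0 0; 0 0 0 -0.09 0 0 0"

```text
time: 14.65
tool_pos: [0.5267, 0.291, 0.2383]
tool_rot: [0.0, 0.812, 0.584, 0.001]
contact_force: [-0.3, 0.2, -7.2]
gripper_width: 0.155
grasp_force: 59.2
```

```bash
python3 - <<'E'
from h import *
f=grab_frame("scene");cv2.imwrite("pics/s2.png",f["color"][60:320,100:500,::-1])
go(563,-229,235,71.4)
E
```

```text
t 14.7 tcp [526.3 290.9 237.5] xyaw 71.41 zaxis [ 1.1e-03  8.0e-04 -1.0e+00] F [ 0.6  0.3 -7.6] M [-0.07 -0.01 -0.01] g 0.15 59.2 j [ 0.38 -0.01  1.66  0.    1.48  0.71]
shift [-0.9621  0.401   0.0042] turn [ 0.0006 -0.0007  0.0001]
```

View pics/s2.png

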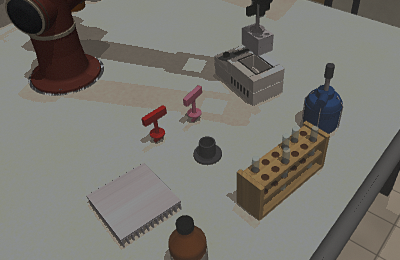

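The block hangs clear above the heater at about (258,40) in the crop, and the others are untouched. I'll carry it to the plate.

Request:
jog_arm --motion "0 -0.018 0.008 0 0 0 0; 0 -0.055 0.023 0 0 0 0; 0 -0.12 0.05 0 0 0 0; 0 -0.194 0.081 0 0 0 0; 0 -0.268 0.112 0 0 0 0"

```text
time: 15.32
tool_pos: [0.5363, 0.1434, 0.237]
tool_rot: [0.0, 0.812, 0.583, 0.0]
contact_force: [0.7, -0.1, -7.8]
gripper_width: 0.155
grasp_force: 59.2
```

Request:
jog_arm --motion "0 -0.08 0.033 0 0 0 -0.01; 0 -0.16 0.067 0 0 0 -0.02; 0 -0.24 0.1 0 0 0 -0.03; 0 -0.32 0.133 0 0 0 -0.04; 0 -0.4 0.167 0 0 0 -0.05"

```text
time: 15.95
tool_pos: [0.5511, -0.0728, 0.2369]
tool_rot: [0.0, 0.79, 0.613, 0.0]
contact_force: [1.2, 0.7, -6.5]
gripper_width: 0.152
grasp_force: 59.2
```

```bash
python3 - <<'E'
from h import *
go(563,-229,235,78.4)
E
```

```text
t 15.95 tcp [551.1 -72.8 236.9] xyaw 75.67 zaxis [ 5.e-04  3.e-04 -1.e+00] F [ 1.2  0.7 -6.5] M [ 0.04 -0.06 -0.04] g 0.152 59.2 j [-0.27 -0.12  1.77  0.    1.49 -0.02]
shift [-0.2968  0.1003  0.0037] turn [ 0.0003 -0.0002 -0.0317]
```

Request:
jog_arm --motion "0 -0.07 0.024 0 0 0 -0.01; 0 -0.14 0.047 0 0 0 -0.02; 0 -0.2 0.068 0 0 0 -0.03; 0 -0.25 0.084 0 0 0 -0.03; 0 -0.275 0.093 0 0 0 -0.03"

```text
time: 16.58
tool_pos: [0.5621, -0.217, 0.2367]
tool_rot: [-0.0, 0.776, 0.63, 0.0]
contact_force: [-0.5, -0.4, -6.4]
gripper_width: 0.155
grasp_force: 59.1
```

Request:
jog_arm --motion "0 0 0 0 0 0 0; 0 0 0 0 0 0 0; 0 0 0 0 0 0 0; 0 0 0 0 0 0 0; 0 0 0 0 0 0 0"

```text
time: 17.2
tool_pos: [0.5632, -0.2145, 0.2371]
tool_rot: [0.0, 0.775, 0.631, 0.001]
contact_force: [0.1, -0.1, -6.9]
gripper_width: 0.151
grasp_force: 59.1
```

```bash
python3 - <<'E'
from h import *
f=grab_frame("wrist");w=pts(f)
rect(w,(.563,-.229),.13,.02,.04,"plate w")
rect(w,(.563,-.229),.06,.18,.2,"block w")
f=grab_frame("top");w=pts(f)
rect(w,(.563,-.229),.06,.18,.2,"block t")
for c in("wrist","top"):print([(round(d["p"],2),np.round(d["at"],4).tolist()) for d in place_of(c,"plate_top")])
go(563,-229,200,78.4)
E
```

```text
plate w 7011 c 561.2 -228.2 size 150.3 149.9 yaw long 168.5 z 0.0294
block w 4688 c 563.2 -214.5 size 76.7 51.0 yaw long 167.6 z 0.1905
block t 473 c 565.8 -210.1 size 76.2 39.7 yaw long 167.7 z 0.1904
[(0.92, [0.5598, -0.2258, 0.0337])]
[(0.96, [0.5644, -0.2276, 0.0241]), (0.56, [0.5627, -0.2128, 0.1732])]
t 17.4 tcp [ 563.1 -214.8  237.1] xyaw 78.29 zaxis [ 9.e-04  7.e-04 -1.e+00] F [-0.2  0.2 -7. ] M [ 0.03 -0.08  0.02] g 0.153 59.1 j [-0.49 -0.    1.66  0.    1.48 -0.28]
shift [-0.0279  0.0054  0.0741] turn [ 0.0005 -0.0006 -0.0013]
```

Request:
jog_arm --motion "0 -0.014 0.002 0.02 0 0 0; 0 -0.027 0.004 0.06 0 0 0; 0 -0.027 0.004 0.11 0 0 0; 0 -0.027 0.004 0.15 0 0 0; 0 -0.027 0.004 0.18 0 0 0"

```text
time: 18.02
tool_pos: [0.5616, -0.2283, 0.1445]
tool_rot: [-0.001, 0.776, 0.631, 0.0]
contact_force: [0.3, 0.4, -7.2]
gripper_width: 0.155
grasp_force: 59.1
```

Request:
jog_arm --motion "0 0 0 0.012 0 0 0; 0 0 0 0.022 0 0 0; 0 0 0 0.03 0 0 0; 0 0 0 0.03 0 0 0; 0 0 0 0.03 0 0 0"

```text
time: 18.65
tool_pos: [0.5627, -0.2286, 0.1326]
tool_rot: [0.0, 0.776, 0.631, 0.001]
contact_force: [0.7, -0.4, -7.0]
gripper_width: 0.149
grasp_force: 59.1
```

```bash
python3 - <<'E'
from h import *
go(562.3,-228.5,126,78.4)
E
```

```text
t 18.65 tcp [ 562.7 -228.6  132.6] xyaw 78.28 zaxis [ 1.8e-03  3.0e-04 -1.0e+00] F [ 0.7 -0.4 -7. ] M [-0.01  0.02  0.01] g 0.149 59.1 j [-0.51  0.09  1.74  0.    1.31 -0.3 ]
shift [-0.     -0.0009  0.0132] turn [ 0.0011 -0.0004 -0.0013]
```

Request:
jog_arm --motion "0 0 0 0.005 0.001 0 0; 0 0 0 0.009 0.001 0 0; 0 0 0 0.012 0.001 0 0; 0 0 0 0.014 0.001 0 0; 0 0 0 0.016 0.001 0 0"

```text
time: 19.27
tool_pos: [0.5634, -0.2289, 0.1255]
tool_rot: [0.001, 0.776, 0.631, 0.001]
contact_force: [0.1, 0.8, -0.9]
gripper_width: 0.15
grasp_force: 60.1
```

Request:
jog_arm --motion "0 0 0 0.002 0 0 0; 0 0 0 0.004 0 0 0; 0 0 0 0.005 0 0 0; 0 0 0 0.006 0 0 0; 0 0 0 0.006 0 0 0"

```text
time: 19.9
tool_pos: [0.5625, -0.2286, 0.1214]
tool_rot: [-0.0, 0.776, 0.631, 0.0]
contact_force: [-1.3, 0.6, 0.8]
gripper_width: 0.158
grasp_force: 60.3
```

```bash
python3 - <<'E'
from h import *
pose()
E
```

```text
t 19.9 tcp [ 562.5 -228.6  121.4] xyaw 78.28 zaxis [-4.e-04  8.e-04 -1.e+00] F [-1.3  0.6  0.8] M [ 0.04  0.22 -0.02] g 0.158 60.3 j [-0.51  0.1   1.75  0.    1.29 -0.3 ]
```

Request:
jog_arm --motion "0 0 0 0.0005 0 0 -0.1; 0 0 0 0.0005 0 0 -0.2; 0 0 0 0.0005 0 0 -0.3; 0 0 0 0.0005 0 0 -0.4; 0 0 0 0.0005 0 0 -0.5"

```text
time: 20.52
tool_pos: [0.563, -0.2287, 0.1214]
tool_rot: [0.0, 0.488, 0.873, 0.0]
contact_force: [-0.1, 0.2, 0.3]
gripper_width: 0.152
grasp_force: 60.3
```

```bash
python3 - <<'E'
from h import *
f=grab_frame("wrist");w=pts(f)
rect(w,(.5625,-.2285),.055,.074,.084,"block w")
go(562.5,-228.6,121.4,168.3)
E
```

```text
block w 3908 c 562.3 -228.7 size 76.3 50.5 yaw long 168.4 z 0.0794
t 20.57 tcp [ 563.  -228.6  121.4] xyaw 121.7 zaxis [ 9.e-04  5.e-04 -1.e+00] F [-0.5  0.9  1.7] M [ 0.15 -0.03  0.01] g 0.155 60.4 j [-0.51  0.1   1.75  0.    1.29 -1.06]
shift [ 0.0005 -0.0008 -0.    ] turn [ 7.000e-04  3.000e-04 -5.422e-01]
```

The block hasn't turned (168.4°) and stands centred. I'll finish the unlocking turn.

Request:
jog_arm --motion "0 0 0 0 0 0 -0.11; 0 0 0 0 0 0 -0.22; 0 0 0 0 0 0 -0.33; 0 0 0 0 0 0 -0.44; 0 0 0 0 0 0 -0.543"

```text
time: 21.2
tool_pos: [0.5628, -0.229, 0.1214]
tool_rot: [0.0, 0.104, 0.995, -0.0]
contact_force: [-0.1, -0.8, 1.2]
gripper_width: 0.154
grasp_force: 60.4
```

Request:
jog_arm --motion "0 0 0 0 0 0 0; 0 0 0 0 0 0 0; 0 0 0 0 0 0 0; 0 0 0 0 0 0 0; 0 0 0 0 0 0 0"

```text
time: 21.82
tool_pos: [0.5627, -0.2288, 0.1214]
tool_rot: [0.0, 0.105, 0.994, 0.0]
contact_force: [-1.9, -2.8, 4.3]
gripper_width: 0.154
grasp_force: 60.9
```

```bash
python3 - <<'E'
from h import *
f=grab_frame("wrist");w=pts(f)
rect(w,(.5625,-.2285),.055,.074,.084,"block w")
pose()
E
```

```text
block w 3468 c 553.3 -226.8 size 58.1 50.2 yaw long 168.1 z 0.0795
t 21.88 tcp [ 562.7 -228.8  121.4] xyaw 167.9 zaxis [ 2.e-04  2.e-04 -1.e+00] F [-2.2 -1.7  6. ] M [-0.28  0.33 -0.05] g 0.155 60.9 j [-0.51  0.1   1.75  0.    1.29 -1.87]
```

Request:
jog_arm --motion "0 0 0 -0.002 0 0 0; 0 0 0 -0.005 0 0 0; 0 0 0 -0.009 0 0 0; 0 0 0 -0.014 0 0 0; 0 0 0 -0.018 0 0 0"

```text
time: 22.5
tool_pos: [0.5624, -0.2283, 0.1298]
tool_rot: [-0.0, 0.105, 0.994, 0.001]
contact_force: [0.5, 0.5, -2.2]
gripper_width: 0.153
grasp_force: 60.2
```

```bash
python3 - <<'E'
from h import *
pose()
f=grab_frame("wrist");w=pts(f)
rect(w,(.5625,-.2285),.055,.074,.095,"block w")
E
```

```text
t 22.5 tcp [ 562.4 -228.3  129.8] xyaw 167.93 zaxis [-7.0e-04  1.3e-03 -1.0e+00] F [ 0.5  0.5 -2.2] M [0.04 0.02 0.  ] g 0.153 60.2 j [-0.51  0.09  1.74  0.    1.3  -1.87]
block w 3565 c 555.0 -227.2 size 61.5 50.2 yaw long 168.2 z 0.0795
```

Only the lifter's own weight is on the wrist, so it is free, and the block has stayed down. I'll draw it out.

Request:
jog_arm --motion "0 0 0 -0.01 0 0 0; 0 0 0 -0.025 0 0 0; 0 0 0 -0.05 0 0 0; 0 0 0 -0.1 0 0 0; 0 0 0 -0.17 0 0 0"

```text
time: 23.18
tool_pos: [0.562, -0.2282, 0.2153]
tool_rot: [-0.001, 0.105, 0.994, 0.001]
contact_force: [0.1, -0.5, -2.2]
gripper_width: 0.153
grasp_force: 60.1
```

```bash
python3 - <<'E'
from h import *
for c in("top","scene"):
    f=grab_frame(c);w=pts(f)
    rect(w,(.59,-.007),.035,.035,.055,c+" rim")
    q=w[(np.hypot(w[...,0]-.59,w[...,1]+.007)<.035)&(w[...,2]>.036)&(w[...,2]<.055)]
    print(cv2.minEnclosingCircle((q[:,:2]*1000).astype(np.float32)))
    print([(round(d["p"],2),np.round(d["at"],4).tolist()) for d in place_of(c,"stand_rim")])
    rect(w,(.5625,-.2285),.055,.07,.095,c+" block")
go(590,-7,220,84.5)
E
```

```text
top rim 96 c 589.4 -7.2 size 38.8 38.8 yaw long 134.8 z 0.0443
((590.0122680664062, -7.531783580780029), 20.193605422973633)
[(0.69, [0.5893, -0.0026, 0.0455])]
top block 435 c 563.8 -229.4 size 75.9 51.6 yaw long 168.7 z 0.0791
scene rim 124 c 589.7 -9.0 size 40.7 38.2 yaw long 164.8 z 0.0421
((589.126220703125, -8.029253005981445), 21.5209903717041)
[(0.61, [0.5914, -0.0103, 0.0484]), (0.57, [0.5606, -0.2295, -0.0064])]
scene block 692 c 562.7 -229.7 size 79.7 50.4 yaw long 168.8 z 0.0789
t 23.38 tcp [ 562.9 -228.8  215.9] xyaw 167.92 zaxis [ 1.5e-03 -1.0e-04 -1.0e+00] F [-0.1  0.  -1.8] M [0.04 0.02 0.03] g 0.153 60.1 j [-0.51  0.02  1.67  0.    1.45 -1.87]
shift [ 0.0399  0.445  -0.0082] turn [8.000e-04 7.000e-04 9.707e-01]
```

Request:
jog_arm --motion "0 0.005 0.05 0 0 0 0; 0 0.014 0.15 0 0 0 0; 0 0.023 0.26 0 0 0 0; 0 0.032 0.36 0 0 0 0; 0 0.04 0.445 0 0 0 0"

```text
time: 24.0
tool_pos: [0.5884, -0.0048, 0.2126]
tool_rot: [-0.002, 0.105, 0.994, 0.001]
contact_force: [0.6, -0.3, -1.8]
gripper_width: 0.153
grasp_force: 60.1
```

Request:
jog_arm --motion "0 0 0 0.02 0 0 0; 0 0 0 0.06 0 0 0; 0 0 0 0.1 0 0 0; 0 0 0 0.13 0 0 0; 0 0 0 0.13 0 0 0"

```text
time: 24.62
tool_pos: [0.588, -0.0072, 0.1474]
tool_rot: [-0.002, 0.106, 0.994, 0.001]
contact_force: [0.1, 0.7, -1.5]
gripper_width: 0.157
grasp_force: 59.9
```

```bash
python3 - <<'E'
from h import *
f=grab_frame("wrist");cv2.imwrite("pics/w4.png",cv2.resize(f["color"][80:320,180:460,::-1],None,fx=2.3,fy=2.3))
go(590,-6.8,115,167.9)
E
```

```text
t 24.68 tcp [589.   -7.2 149. ] xyaw 167.88 zaxis [-0.0022  0.0013 -1.    ] F [ 0.9  1.  -1.4] M [-0.07  0.01 -0.02] g 0.155 59.9 j [-0.14  0.03  1.77  0.    1.34 -1.5 ]
shift [-0.002   0.0011  0.0679] turn [ 0.0005 -0.0016 -0.0003]
```

View pics/w4.png

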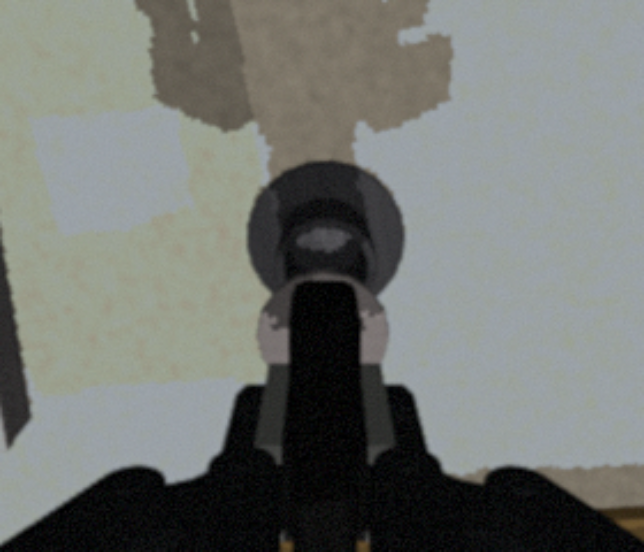

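The bore at about (325,235) in the crop is laterally in line with the lifter at (323,330). I'll descend to just inside the rim.

Request:
jog_arm --motion "0 -0.002 0.001 0.03 0 -0.001 0; 0 -0.002 0.001 0.06 0 -0.001 0; 0 -0.002 0.001 0.075 0 -0.001 0; 0 -0.002 0.001 0.084 0 -0.001 0; 0 -0.002 0.001 0.09 0 -0.001 0"

```text
time: 25.3
tool_pos: [0.5906, -0.0064, 0.1049]
tool_rot: [0.001, 0.105, 0.994, 0.0]
contact_force: [-0.4, -0.7, -1.8]
gripper_width: 0.151
grasp_force: 60.0
```

```bash
python3 - <<'E'
from h import *
go(590,-6.8,88,167.9)
E
```

```text
t 25.3 tcp [590.6  -6.4 104.9] xyaw 167.93 zaxis [ 1.1e-03  7.0e-04 -1.0e+00] F [-0.4 -0.7 -1.8] M [-0.    0.04 -0.04] g 0.151 60.0 j [-0.14  0.08  1.8   0.    1.26 -1.5 ]
shift [ 0.0011 -0.0012  0.0337] turn [0.0006 0.0006 0.0003]
```

Clear and inside the bore. I'll lower to the rim.

Request:
jog_arm --motion "0 0.001 -0.001 0.01 0 0 0; 0 0.001 -0.001 0.018 0 0 0; 0 0.001 -0.001 0.026 0 0 0; 0 0.001 -0.001 0.032 0 0 0; 0 0.001 -0.001 0.033 0 0 0"

```text
time: 25.92
tool_pos: [0.5898, -0.0067, 0.0882]
tool_rot: [0.0, 0.105, 0.994, 0.0]
contact_force: [0.4, -1.0, -0.8]
gripper_width: 0.152
grasp_force: 60.0
```

Request:
jog_arm --motion "0 0 0 0.001 0 0 0; 0 0 0 0.002 0 0 0; 0 0 0 0.003 0 0 0; 0 0 0 0.004 0 0 0; 0 0 0 0.004 0 0 0"

```text
time: 26.55
tool_pos: [0.5899, -0.0068, 0.0865]
tool_rot: [0.0, 0.105, 0.994, 0.0]
contact_force: [0.3, 1.2, -1.0]
gripper_width: 0.156
grasp_force: 60.0
```

```bash
python3 - <<'E'
from h import *
pose()
E
```

```text
t 26.55 tcp [589.9  -6.8  86.5] xyaw 167.92 zaxis [ 9.e-04  7.e-04 -1.e+00] F [ 0.3  1.2 -1. ] M [-0.02 -0.02 -0.01] g 0.156 60.0 j [-0.14  0.1   1.81  0.    1.23 -1.5 ]
```

Request:
jog_arm --motion "0 0 0 0.001 0 0 0; 0 0 0 0.0015 0 0 0; 0 0 0 0.0015 0 0 0; 0 0 0 0.0015 0 0 0; 0 0 0 0.0015 0 0 0"

```text
time: 27.18
tool_pos: [0.5901, -0.0068, 0.0863]
tool_rot: [0.001, 0.105, 0.994, 0.0]
contact_force: [-2.9, 0.4, 6.1]
gripper_width: 0.16
grasp_force: 61.0
```

```bash
python3 - <<'E'
from h import *
pose()
E
```

```text
t 27.18 tcp [590.1  -6.8  86.3] xyaw 167.93 zaxis [ 1.3e-03  6.0e-04 -1.0e+00] F [-2.9  0.4  6.1] M [0.08 0.6  0.04] g 0.16 61.0 j [-0.14  0.1   1.81  0.    1.22 -1.5 ]
```

The disc is on the rim (TCP 86.3, same as at the pick). I'll release and rise straight up.

Request:
jog_arm --motion "10 0 0 -0.001 0 0 0; 35 0 0 -0.001 0 0 0; 60 0 0 -0.001 0 0 0; 60 0 0 -0.001 0 0 0; 60 0 0 -0.001 0 0 0"

```text
time: 27.8
tool_pos: [0.5899, -0.0067, 0.0861]
tool_rot: [0.0, 0.105, 0.994, 0.0]
contact_force: [0.5, -1.3, 0.1]
gripper_width: 0.6
grasp_force: 0.0
```

Request:
jog_arm --motion "60 0 0 -0.02 0 0 0; 60 0 0 -0.06 0 0 0; 60 0 0 -0.12 0 0 0; 60 0 0 -0.2 0 0 0; 60 0 0 -0.26 0 0 0"

```text
time: 28.42
tool_pos: [0.5907, -0.007, 0.2205]
tool_rot: [0.003, 0.105, 0.994, 0.0]
contact_force: [-0.2, -0.0, 0.2]
gripper_width: 0.601
grasp_force: 0.0
```

Request:
jog_arm --motion "60 0 0 0 0 0 0; 60 0 0 0 0 0 0; 60 0 0 0 0 0 0; 60 0 0 0 0 0 0; 60 0 0 0 0 0 0"

```text
time: 29.05
tool_pos: [0.5895, -0.0068, 0.2154]
tool_rot: [-0.0, 0.105, 0.994, 0.0]
contact_force: [-0.0, -0.8, 0.5]
gripper_width: 0.602
grasp_force: 0.0
```

```bash
python3 - <<'E'
from h import *
pose()
f=grab_frame("wrist");w=pts(f)
rect(w,(.59,-.007),.05,.105,.13,"handle");rect(w,(.59,-.008),.05,.03,.055,"disc")
f=grab_frame("scene");w=pts(f)
rect(w,(.59,-.007),.05,.105,.13,"handle s");rect(w,(.5625,-.2285),.055,.07,.095,"block");rect(w,(.563,-.229),.13,.02,.04,"plate")
cv2.imwrite("pics/s3.png",f["color"][:,:,::-1])
E
```

```text
t 29.05 tcp [589.5  -6.8 215.4] xyaw 167.92 zaxis [-4.e-04  1.e-03 -1.e+00] F [-0.  -0.8  0.5] M [ 0.02 -0.03  0.04] g 0.602 0.0 j [-0.14 -0.02  1.71  0.    1.45 -1.5 ]
handle 1142 c 590.1 -7.2 size 69.1 14.0 yaw long 168.3 z 0.1165
disc 526 c 589.4 -7.5 size 39.5 37.3 yaw long 78.3 z 0.0481
handle s 180 c 592.3 -9.2 size 71.8 15.2 yaw long 167.6 z 0.1156
block 688 c 563.3 -229.6 size 78.5 50.6 yaw long 168.6 z 0.0788
plate 2885 c 561.6 -228.9 size 154.3 150.7 yaw long 168.2 z 0.0293
```

View pics/s3.png

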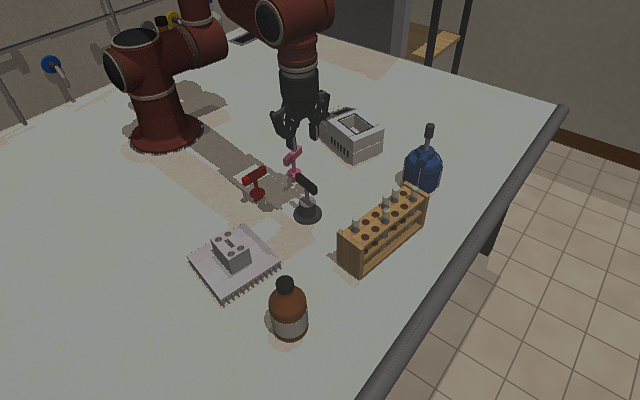

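The block stands flat in the middle of the plate at (232,252). The lifter is upright in its stand at (308,200), the gripper is clear, and the bystanders are where they were.

```bash
python3 -c "
from plant import *
print(job_done())"
```

```text
the job is handed in; nothing more can be done
None
```

I handed the job in at about 29 s of the 72 s allowed: the block stands flat in the middle of the cooling plate, the lifter is back upright with its disc on the stand's rim, and the rack, burner, bottle and look-alikes were not touched.

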